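# Lamp to stand-by, then hold the lamp-house flap at its mark

## Task

The microscope's lamp is to be inspected on stand-by. With the lamp-house flap still shut, first swing the dimmer lever on the grey power unit until it leans just like the small index fin beside it; then lift the white lamp house's top flap by its bar handle until it is in line with the index arm at its side, and finish while still holding it there, because it falls shut when let go. Do not shift the index fin or the index arm, and leave all the other things on the table where they are.

Things in the scene. Friction and masses are not known exactly. Their poses are not given: they have to be found in the camera images.
- flap_hinge (a point): Centre of the flap's hinge line, on the lamp house: a white metal box, 160 mm deep (x) x 160 mm wide (y) x 105 mm high, fixed to the table at a varying place and yaw, open at the top under its flap. The point lies at the far upper edge, 105 mm above the table, 80 mm from the box's middle. Axes are the box's: x from the box's front (robot side) to its back, y along the hinge line, z up.
- flap (a joint): Angle of the lamp house's top flap (166 x 160 x 5 mm sheet, about 0.4 kg). 0 = shut and level; grows as its front edge is lifted (a turn about +y of flap_hinge). The hinge is nearly free: the flap falls shut when let go.
- flap_handle (a point): Middle of the flap's handle: a straight round bar, 12 mm thick, parallel to the hinge line, free between two brackets 100 mm apart (bracket rods 8 mm thick, running back to the flap). With the flap shut it lies 195 mm in front of (-x) and 36 mm above the hinge line, so it overhangs the box's front face by 35 mm and is 31 mm above the flap's top. It can be pinched from above and turns between the fingers as the flap swings. Its frame turns with the flap.
- flap_index (a joint): Angle of the flap's index arm, in the same measure as joint flap: the flap is at its mark when the two are equal, the flap's side edge then lying along the arm. The arm is clamped at this angle (differs each time) and is not to be moved; it does not touch or carry the flap.
- flap_index_tip (a point): Free end of the index arm: a thin dark steel strip, 145 mm long, 10 mm high, 5 mm thick, turning about the same hinge line, 18 mm outside the flap's +y side edge (98 mm from the middle), with a small black slider near its end on a fixed wire arc. Its frame turns with the arm.
- lever_pivot (a point): Middle of the dimmer lever's pivot line, on the power unit: a grey box 150 mm deep, 160 mm wide, 72 mm high, fixed to the table at a varying place and yaw. The point lies in the middle of the box's top, 75 mm above the table. Axes are the box's: x away from the front, y along the pivot line, z up.
- lever (a joint): Angle of the dimmer lever about +y of lever_pivot. At 0 it leans 0.7 rad from upright towards the box's front (-x, the robot's side), at 0.7 it is upright, at 1.4 it leans 0.7 rad to the back. Starts leaning back (bright). It has friction (about 1.2 N at the grip) and stays where it is left.
- lever_grip (a point): Middle of the lever's grip: a black barrel, 26 mm thick and 32 mm long, lying along the pivot line (y), at the end of a 10 mm thick stick, 100 mm from the pivot line. It can be pinched on its two flat ends from above. Its frame turns with the lever.
- lever_index (a joint): Angle of the lever's index fin, in the same measure as joint lever: the lever is at the stand-by mark when the two are equal (lever and fin lean alike). Clamped at this angle (differs each time), nearer to the box's front than the lever's start; not to be moved.
- lever_index_tip (a point): Middle of the top of the index fin: a small bare-metal fin, 6 x 16 x 55 mm, beside the lever on its +y side, 40 mm from the lever's plane, turning about the same pivot line. Its frame turns with the fin.
- oil_bottle: Bystander, to be left alone: dropper-sized oil bottle, 28 mm across, 60 mm tall, standing between the two units. Origin at the middle of its underside.
- slide_box: Bystander, to be left alone: flat black slide box, 80 x 100 x 32 mm, on the robot's side of the table. Origin at the middle of its underside.
- petri_dish: Bystander, to be left alone: flat clear round dish, 90 mm across, 16 mm high, on the robot's side. Origin at the middle of its underside.
- beaker: Bystander, to be left alone: open glass, 70 mm across, 80 mm tall, at the far side. Origin at the middle of its underside.
- tip_tray: Bystander, to be left alone: small white open tray, 70 x 120 x 40 mm, at the robot's far left. Origin at the middle of its underside.
- reagent_jar: Bystander, to be left alone: amber jar, 60 mm across, 90 mm tall, at the robot's far right. Origin at the middle of its underside.
- brush: Bystander, to be left alone: small brush, 140 mm long, lying on the robot's side, about 20 mm high; origin on its underside.
There are look-alikes about, which are no part of the job. What is shaped like the part that bears lever_pivot but red is not meant.

How it is judged (in metres and radians):
On the way, in this order (a step that is already met when the one before it is completed fails the run):
1. the dimmer lever stands still in line with its index fin (within 0.09 rad) while the flap is still shut (angle between the x axis of lever_grip and the x axis of lever_index_tip, either way round below 0.09 rad and velocity of joint lever between -0.15 and 0.15 rad/s and value of joint flap below 0.06 rad), for 0.3 s.
2. the flap in line with its index arm (within 0.08 rad), still, and held there by the fingers (angle between the x axis of flap_handle and the x axis of flap_index_tip, either way round below 0.08 rad and contact force between the fingers and flap above 0.4 N and velocity of joint flap between -0.15 and 0.15 rad/s), for 0.3 s.
At the end, for the whole second after the job is handed in: The flap is within 0.08 rad of its index arm, still (under 0.15 rad/s) and pressed by the fingers with over 0.4 N; the lever is still within 0.09 rad of its index fin (all of step 2 and angle between the x axis of lever_grip and the x axis of lever_index_tip, either way round below 0.09 rad and velocity of joint lever between -0.15 and 0.15 rad/s); the arm keeps its last pose, push and grip.
It fails at once if an index is shifted by more than 8 mm (distance of any of flap_index_tip, lever_index_tip from where it was at the start of the episode above 0.008 m).
It fails at once if a bystander is shifted by more than 30 mm (distance of any of oil_bottle, slide_box, petri_dish, beaker, tip_tray, reagent_jar, brush from where it was at the start of the episode above 0.03 m).
It also fails if it takes over 51 s, if anything falls off the work surface, if the arm or the gripper's body presses on something with over 40 N, if the wrist force passes 120 N, or if a joint passes its speed limit or range.

## Robot

A 6-joint arm with a two-finger parallel gripper is mounted at the origin on the work surface. World frame = base frame: x ahead of the robot, y to its left, z up, the work surface at z = 0. Lengths are in mm, angles in degrees, forces in N, time in s.
With the tool pointing down it reaches from about 325 to 925 mm from the base axis. Payload 3.1 kg.
Tool frame: the origin (TCP) lies at the very end of the fingers, on their centre line; the grasp point (between the pads) lies grasp_offset behind it (grasp_offset is the distance from the TCP to the grasp point, in mm); z points along the fingers, x is the direction in which the jaws open and shut, and the axes are right-handed (so a half turn about z gives the same grasp; the last joint's range is limited). The gripper opens to 85 mm and grips with 20 to 120 N. Pads are 22 mm wide; open, the fingers measure 114 mm over their backs; the gripper's body (76 mm by 85 mm) begins 54 mm behind the grasp point. The pads swing forward as they close: fully open they stand 13 mm farther back than shut.
Start: joints at [57.685, 12.427, 92.441, -0, 75.132, -6.429], TCP at [272.85, 562.31, 231.3] pointing down, gripper open.
Joint ranges: [-157.48, 157.48], [-44.54, 120.13], [17.64, 146.25], [-64.5, 244.5], [7.68, 150.69], [-147.95, 147.95]. Speed limits (degrees/s): [159.86, 159.86, 180, 180, 180, 180].

## Interface

Orientations are given as [roll, pitch, yaw] about the fixed x, y, z axes, in that order (R = Rz(yaw) Ry(pitch) Rx(roll)).
In Python, from station import * gives the robot as it stands. Calls block until the motion is done:
- goto(position, orientation): joint-space move of the TCP to a pose.
- move_l(position, attitude=None, speed=150): straight line of the TCP; attitude=None keeps the orientation; speed is the mean speed in mm/s.
- move_j(angles): joint-space move.
- grip(opening, squeeze=None): finger opening in mm; squeeze is the grip in N (None keeps the last); returns when the fingers have stopped.
- wait(seconds).
- solve_ik(position, orientation): joint angles nearest the present ones, or None.
- get_obs(): the state.
- get_image(name): name is "side" or "top"; returns the picture (400x640x3 uint8, red, green, blue); there is no depth.
- get_calibration(name): a dict with "fx", "fy", "cx", "cy" (pixels), "D" ([k1, k2, p1, p2, k3] as OpenCV has them; the pictures are not rectified), "R" (3x3) and "t" (3): a world point X has camera coordinates R X + t. Camera axes: x right, y down, z forward; pixel columns grow to the right and rows downward; lengths in mm; the calibration is good to about 2 mm. A picture is of the moment at which its call begins. get_calibration takes no time and is no camera call.
A pose or a line that the arm cannot do raises Unreachable and nothing moves.
- sign_off(): hands the job in, once; it reports no verdict.
Trained networks look in the newest picture that a camera, given by its name, has taken for a name from the list of things; names that differ only in an ending like _2 or _b are one class to them, and where a whole thing is asked for, a point or a joint stands for the part that bears it (a point fixed in the world has none). Each returns a list of dicts, best first, with "score" (0 to 1); they miss things now and then, are a little off and sometimes report something else, mostly with a low value. They report only what shows in the picture. A call takes as long as a camera call. They do not tell look-alikes from the thing itself.
- spot_in(name, camera): "extent" ([centre column, centre row, width, height] in pixels, round what is visible of it).
- regions_of(name, camera): "region" (400x640 bool, what is visible of it) and "extent" ([centre column, centre row, width, height] in pixels, round what is visible of it).
The state is a dict: "t": time; "joint_pos": joint angles; "qvel": joint speeds; "effort": joint torques, N m; "tcp_pos": TCP position; "ee_rot": TCP orientation; "wrist_force": force on the tool from outside, world axes, zero at the start; "moment": the same for the moment, N m; "grip_width": finger opening in mm.
Only numpy, scipy, OpenCV 4.12 (cv2) and the standard library are available. Lean on these libraries where they do the work, as an engineer would, in place of code of your own. Each camera call takes 0.05 s, during which the arm holds its last target.

## Working session

There is one attempt and no reset: what is moved stays moved. The work goes in short steps, each a Python script; the robot and the scene stay as the last script left them, time stands still between calls to the robot, and variables do not carry over. Pictures are saved under pics/ and viewed, and the job is handed in when it is done.

```bash
mkdir -p pics; ls
python3 - <<'E'
from station import *
import cv2
for n in ["side","top"]:
    im=get_image(n); cv2.imwrite(f"pics/{n}0.png",im[:,:,::-1])
    c=get_calibration(n); print(n,c)
    for k in ["flap_hinge","flap_handle","flap_index_tip","lever_pivot","lever_grip","lever_index_tip"]:
        try: print(k,[(round(d["score"],2),[round(float(v)) for v in d["extent"]]) for d in spot_in(k,n)])
        except Exception as e: print(k,e)
print(get_obs())
E
```

```text
pics
side {'fx': 386.87074224127974, 'fy': 386.87074224127974, 'cx': 322.38266612158304, 'cy': 201.01146420808314, 'D': array([0.02121295, 0.        , 0.        , 0.        , 0.        ]), 'R': array([[ 0.97243378, -0.23270233,  0.01490517],
       [-0.1207532 , -0.55723345, -0.82152878],
       [ 0.19947732,  0.7970825 , -0.56997219]]), 't': array([-554.96844629,  163.51686789, 1296.30569573])}
flap_hinge [(0.83, [370, 257, 79, 92])]
flap_handle [(0.68, [368, 253, 81, 44])]
flap_index_tip []
lever_pivot [(0.96, [315, 176, 52, 55]), (0.83, [242, 156, 43, 48])]
lever_grip [(0.58, [318, 161, 11, 28]), (0.42, [292, 157, 16, 20]), (0.39, [230, 145, 15, 14])]
lever_index_tip []
top {'fx': 388.565424934228, 'fy': 388.565424934228, 'cx': 321.6450785345967, 'cy': 191.2857791272888, 'D': array([-0.04405858,  0.        ,  0.        ,  0.        ,  0.        ]), 'R': array([[ 4.18156462e-02, -9.99124901e-01,  9.40323684e-04],
       [-9.77363548e-01, -4.11002063e-02, -2.07536186e-01],
       [ 2.07393218e-01,  7.75922162e-03, -9.78226890e-01]]), 't': array([ -21.55286192,  567.43515701, 1389.69
[... 353 characters left out ...]
176, 49, 58]), (0.54, [171, 257, 12, 10])]
{'t': 0.7, 'joint_pos': array([ 5.76864940e+01,  1.24252465e+01,  9.24380015e+01,  2.54257581e-04,
        7.51329541e+01, -6.42635725e+00]), 'qvel': array([ 0.00786004, -0.00642586, -0.05019898,  0.0069067 ,  0.03819573,
       -0.01801441]), 'effort': array([-1.46902206e-03, -3.96741879e+01, -3.04163325e+01, -2.44605653e-04,
        7.34225523e-04, -8.05284799e-06]), 'tcp_pos': array([272.85092585, 562.33563654, 231.35167255]), 'ee_rot': array([ 1.79999819e+02, -3.80152851e-03,  6.41127860e+01]), 'wrist_force': array([-0.47709114,  0.19616358, -0.67351792]), 'moment': array([-0.00926594, -0.01461963,  0.01525062]), 'grip_width': 85.60002949280002}
```

View pics/side0.png

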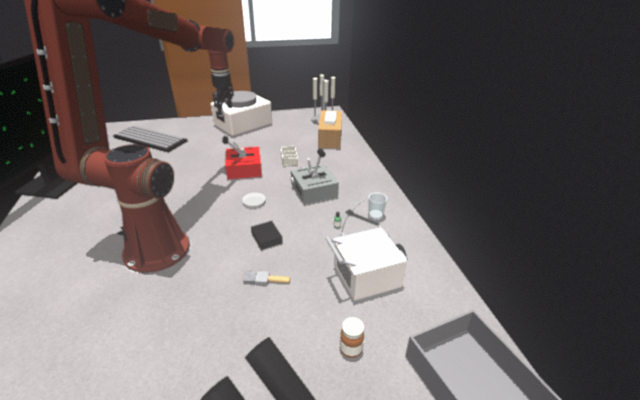

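View pics/top0.png

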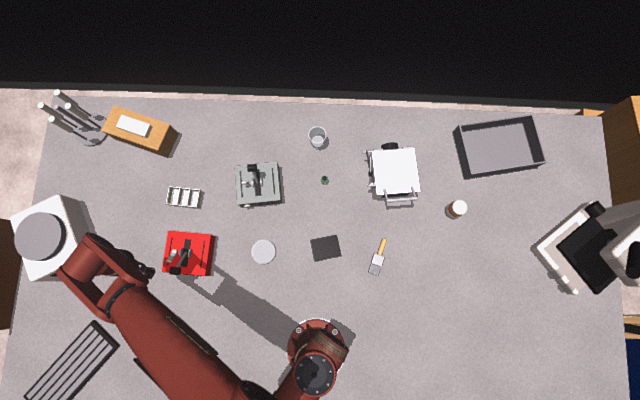

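Run:
```python
import cv2
s=cv2.imread('pics/side0.png');t=cv2.imread('pics/top0.png')
def crop(im,x0,y0,x1,y1,k,n): cv2.imwrite(n,cv2.resize(im[y0:y1,x0:x1],None,fx=k,fy=k,interpolation=cv2.INTER_CUBIC))
crop(s,280,130,430,310,4,'x.png')
crop(s,280,130,350,210,7,'pics/s_lev.png')
crop(s,320,200,430,310,5,'pics/s_flap.png')
crop(t,225,150,295,220,8,'pics/t_lev.png')
crop(t,350,130,435,215,7,'pics/t_flap.png')
```

```text
(no output)
```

View pics/s_lev.png

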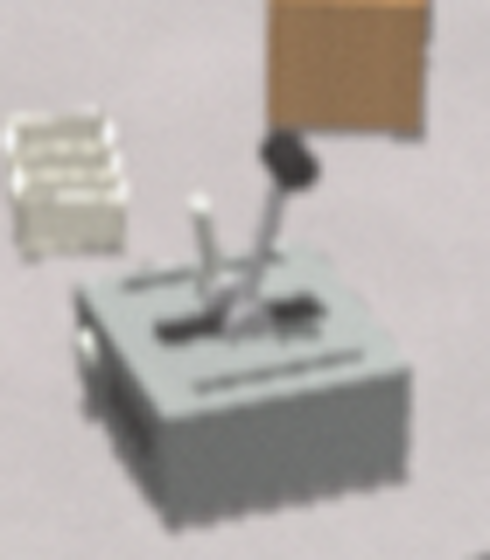

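View pics/t_lev.png

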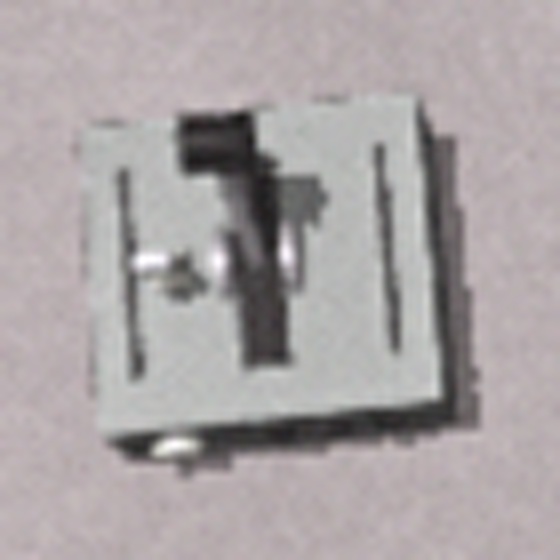

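View pics/s_flap.png

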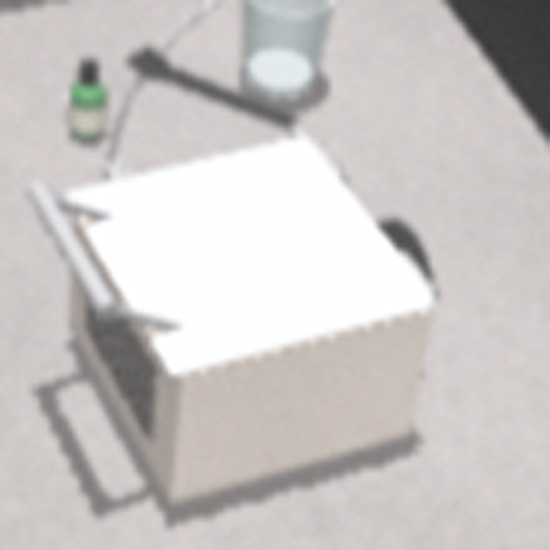

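View pics/t_flap.png

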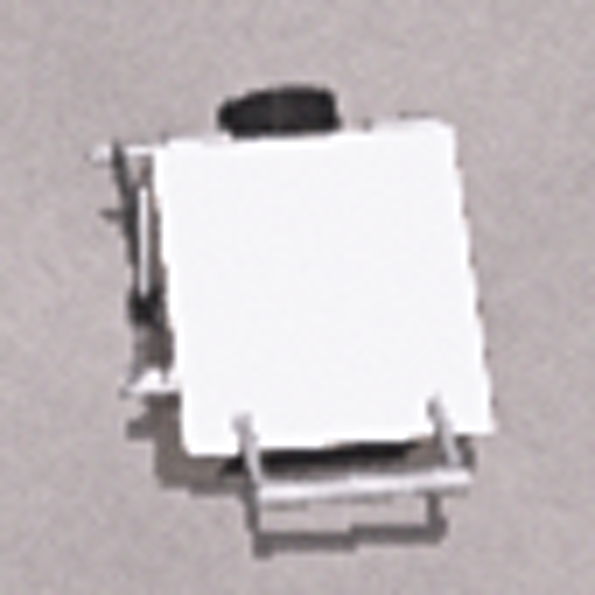

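```bash
cat > h.py <<'E'
import numpy as np, cv2, json
from scipy.optimize import least_squares
def load():
    from station import get_calibration
    return {n:get_calibration(n) for n in ("side","top")}
def proj(c,X):
    X=np.atleast_2d(np.asarray(X,float))
    K=np.array([[c["fx"],0,c["cx"]],[0,c["fy"],c["cy"]],[0,0,1]])
    p,_=cv2.projectPoints(X,cv2.Rodrigues(c["R"])[0],np.asarray(c["t"],float),K,np.asarray(c["D"],float))
    return p[:,0]
def fr(p,L):  # p x,y,yaw ; local pts with z abs
    L=np.atleast_2d(L); c,s=np.cos(p[2]),np.sin(p[2])
    return np.c_[p[0]+c*L[:,0]-s*L[:,1],p[1]+s*L[:,0]+c*L[:,1],L[:,2]]
def lev(a,r,y): th=a-0.7; return [r*np.sin(th),y,75+r*np.cos(th)]
def flp(a,x,z,y): # hinge at local x=80,z=105 ; turn about +y by a ; (x,z) rel hinge
    c,s=np.cos(a),np.sin(a); return [80+c*x+s*z,y,105-s*x+c*z]
E
cat > fit.py <<'E'
from h import *
C=load()
for n in C: print(n,'cam at',-C[n]["R"].T@C[n]["t"])
S=lambda x,y:(280+x/7-.5+.07,130+y/7-.5+.07)
T=lambda x,y:(225+x/8-.44,150+y/8-.44)
obs=[("side",lambda q:(-75,-80,72),S(165,415)),("side",lambda q:(-75,80,72),S(80,287)),("side",lambda q:(75,-80,72),S(410,365)),
("side",lambda q:(-75,-80,0),S(170,528)),("side",lambda q:(75,-80,0),S(405,480)),
("top",lambda q:(75,80,72),T(82,122)),("top",lambda q:(75,-80,72),T(418,95)),("top",lambda q:(-75,80,72),T(100,430)),("top",lambda q:(-75,-80,72),T(440,400)),
("side",lambda q:lev(q[3],100,0),S(290,160)),("top",lambda q:lev(q[3],100,0),T(216,145)),
("side",lambda q:lev(q[4],q[5],40),S(200,200)),("top",lambda q:lev(q[4],q[5],40),T(150,262))]
def run(obs,q0):
    f=lambda q:np.concatenate([proj(C[n],fr(q,np.array(g(q),float)))[0]-p for n,g,p in obs])
    r=least_squares(f,q0,x_scale=np.array([100,100,.1]+[.1]*2+[10]*(len(q0)-5)),loss='soft_l1')
    print(np.round(r.x,3)); print(np.round(f(r.x).reshape(-1,2),1).tolist()); 
    J=r.jac; print('sd',np.round(np.sqrt(np.diag(np.linalg.pinv(J.T@J))),3)); return r.x
ql=run(obs,[500,150,0,1.2,.6,60])
S=lambda x,y:(320+x/5-.4,200+y/5-.4)
T=lambda x,y:(350+x/7-.43,130+y/7-.43)
obs=[("side",lambda q:flp(0,-166,5,-80),S(175,378)),("side",lambda q:flp(0,0,5,-80),S(437,297)),("side",lambda q:flp(0,0,5,80),S(310,135)),("side",lambda q:flp(0,-166,5,80),S(65,192)),
("side",lambda q:(-80,-80,0),S(172,503)),("side",lambda q:(80,-80,0),S(415,440)),
("side",lambda q:flp(0,-195,36,50),S(38,188)),("side",lambda q:flp(0,-195,36,-50),S(108,305)),
("top",lambda q:flp(0,0,5,80),T(155,140)),("top",lambda q:flp(0,0,5,-80),T(450,122)),("top",lambda q:flp(0,-166,5,-80),T(490,432)),("top",lambda q:flp(0,-166,5,80),T(188,455)),
("top",lambda q:flp(0,-195,36,50),T(258,497)),("top",lambda q:flp(0,-195,36,-50),T(468,478)),
("side",lambda q:flp(q[3],-145,0,98),S(135,58)),("top",lambda q:flp(q[3],-145,0,98),T(145,310)),("side",lambda q:flp(q[3],0,0,98),S(292,120))]
qf=run(obs,[550,-150,0,.7,0])
json.dump({"l":list(ql),"f":list(qf)},open("fit.json","w"))
# overlay
for n in C:
    im=cv2.imread(f'pics/{n}0.png'); k=6
    big=cv2.resize(im,None,fx=k,fy=k,interpolation=cv2.INTER_CUBIC)
    def line(q,a,b,col):
        p=proj(C[n],fr(q,np.array([a,b],float))); p=((p+.5)*k-.5).astype(int); cv2.line(big,tuple(map(int,p[0])),tuple(map(int,p[1])),col,1)
    def box(q,w,z0,z1,h):
        P=[(-h,-w),(-h,w),(h,w),(h,-w)]
        for i in range(4):
            a,b=P[i],P[(i+1)%4]
            line(q,(*a,z1),(*b,z1),(0,0,255)); line(q,(*a,z0),(*b,z0),(0,0,255)); line(q,(*a,z0),(*a,z1),(0,0,255))
    box(ql,80,0,72,75); line(ql,lev(0,0,0),lev(ql[3],100,0),(0,255,255)); line(ql,lev(0,0,40),lev(ql[4],ql[5],40),(255,0,255))
    line(ql,lev(ql[3],100,-16),lev(ql[3],100,16),(0,255,0))
    box(qf,80,0,105,80); line(qf,flp(0,-195,36,50),flp(0,-195,36,-50),(255,0,0))
    line(qf,flp(qf[3],0,0,98),flp(qf[3],-145,0,98),(255,0,255))
    for nm,q,w in (("l",ql,140),("f",qf,170)):
        c=proj(C[n],[[q[0],q[1],90]])[0]; x,y=(c*k).astype(int); r=270 if nm=="l" else 300
        cv2.imwrite(f'pics/ov_{n}_{nm}.png',big[max(0,y-r):y+r,max(0,x-r):x+r])
E
python3 fit.py
```

```text
side cam at [  300.83165907 -1071.28796144   881.46390501]
top cam at [ 267.27828278   -8.99525364 1477.22100736]
[5.91458e+02 2.43522e+02 1.42000e-01 9.89000e-01 5.12000e-01 5.93260e+01]
[[-0.5, 0.4], [-1.1, -1.1], [0.4, 0.4], [-1.0, -0.4], [0.4, -1.0], [-0.2, -0.3], [0.2, -1.1], [-0.3, 0.3], [0.5, -0.2], [-0.5, 0.3], [0.5, -0.4], [-0.5, 0.1], [0.0, -0.5]]
sd [1.629 1.502 0.016 0.039 0.062 4.904]
[ 6.50582e+02 -2.63119e+02  1.21000e-01  6.39000e-01  0.00000e+00]
[[-0.3, -1.5], [-0.1, 0.8], [-0.6, 0.4], [0.2, 0.2], [-0.2, -0.0], [-0.7, -1.2], [0.5, 1.2], [-0.4, 0.2], [-0.5, 0.4], [0.3, -0.2], [0.5, -0.8], [-0.4, -0.6], [0.3, -1.0], [-1.5, -0.5], [0.1, -0.9], [2.3, 1.5], [0.3, 1.3]]
sd [0.989 1.254 0.009 0.027 0.   ]
```

View pics/ov_side_l.png

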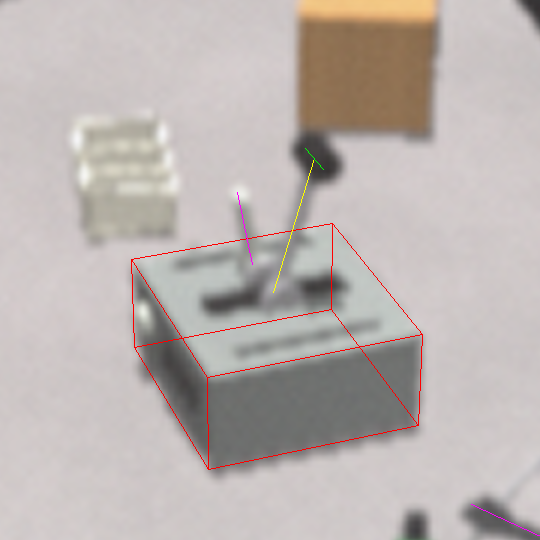

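View pics/ov_top_l.png

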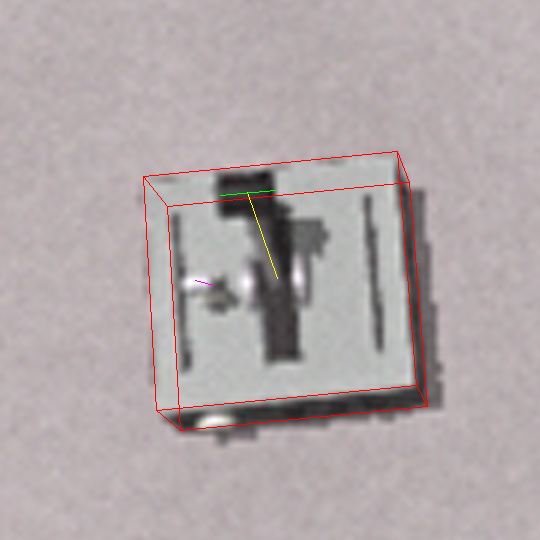

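View pics/ov_side_f.png

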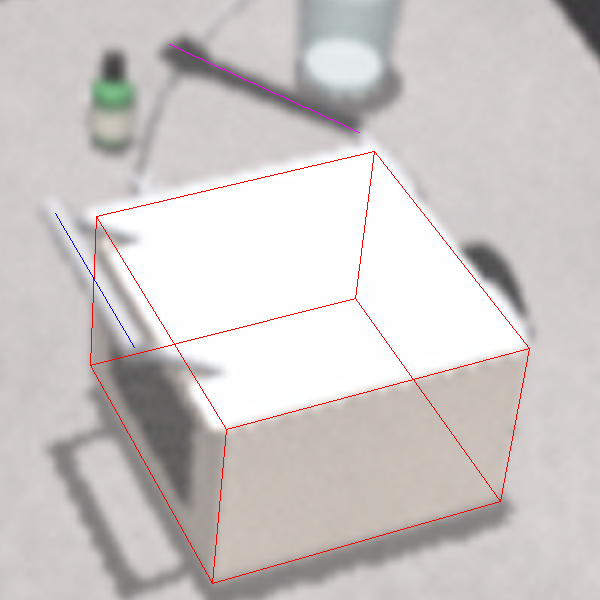

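View pics/ov_top_f.png

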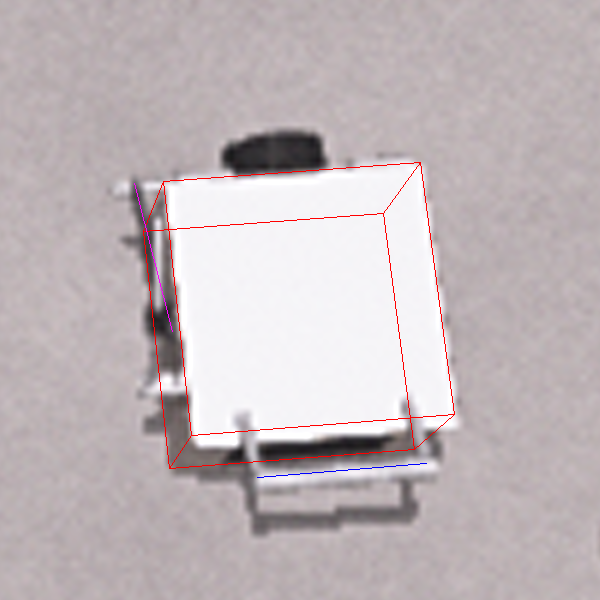

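Run:
```python
from station import *
import station
from h import *
q=json.load(open('fit.json'))["l"]; f=json.load(open('fit.json'))["f"]
go=globals().get('grasp_offset'); print('go',go,[k for k in dir(station) if 'off' in k.lower()])
g=fr(q,np.array(lev(q[3],100,0)))[0]; print('grip',g)
yaw=np.degrees(q[2])+90; print(yaw)
for a in (q[3],q[4]):
    p=fr(q,np.array(lev(a,100,0)))[0]; print(p,solve_ik(list(p-[0,0,12]),[180,0,yaw]))
for a in (0,f[3]):
    p=fr(f,np.array(flp(a,-195,36,0)))[0]; print(p,solve_ik(list(p-[0,0,12]),[180,0,np.degrees(f[2])]))
```

```text
go 18.700000000000003 ['grasp_offset', 'sign_off']
grip [619.66272434 247.5553795  170.85529138]
98.13815547330273
[619.66272434 247.5553795  170.85529138] [ 1.57551323e+01  2.11276006e+01  8.96210017e+01 -2.54444375e-14
  6.92513977e+01 -8.23830231e+01]
[572.96516698 240.8776023  173.23957828] [ 1.63355661e+01  1.57795341e+01  9.62419779e+01 -2.54444375e-14
  6.79784880e+01 -8.18025894e+01]
[ 536.42201482 -276.99715196  141.        ] [-3.39691999e+01  1.58721589e+01  9.99355454e+01 -2.54444375e-14
  6.41922956e+01 -4.09003966e+01]
[ 596.00103142 -269.75438162  250.26101372] [-3.04942615e+01  1.56105797e+01  8.78327599e+01 -2.54444375e-14
  7.65566605e+01 -3.74254582e+01]
```

Run:
```python
from station import *
from h import *
q=json.load(open('fit.json'))["l"]
yaw=np.degrees(q[2])+90; A=[180,0,yaw]
P=lambda a,dz=-16.:[float(v) for v in fr(q,np.array(lev(a,100,0)))[0]+[0,0,dz]]
move_l([272.85,562.3,285],speed=200)
goto(P(q[3],95),A)
grip(62,25)
move_l(P(q[3]),speed=120)
print(get_obs()['wrist_force'])
grip(10,25)
o=get_obs(); print(o['t'],o['grip_width'],o['wrist_force'],o['tcp_pos'])
cv2.imwrite('pics/s1.png',cv2.resize(get_image('side')[130:210,270:370,::-1],None,fx=7,fy=7,interpolation=cv2.INTER_CUBIC))
```

```text
[ 0.12181392  0.28425199 -0.35281965]
4.6333 31.217083501329057 [0.11198381 0.55785107 3.05559955] [620.38862923 247.93660909 156.16146957]
```

View pics/s1.png

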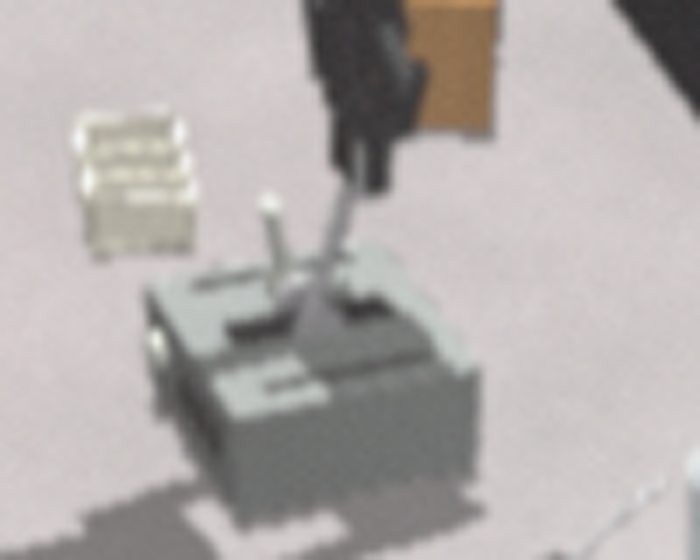

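Run:
```python
from station import *
from h import *
q=json.load(open('fit.json'))["l"]
P=lambda a,dz=-16.:[float(v) for v in fr(q,np.array(lev(a,100,0)))[0]+[0,0,dz]]
for a in np.linspace(q[3],q[4],6)[1:]: move_l(P(a),speed=70)
wait(.3); o=get_obs(); print(o['t'],o['grip_width'],o['wrist_force'],o['tcp_pos'],P(q[4]))
grip(58); 
move_l(P(q[4],110),speed=250)
move_l(P(q[4]+.0,110)[:2]+[330],speed=300) 
for n,b in (('side',(130,210,270,370)),('top',(150,220,215,305))):
    im=get_image(n)[:,:,::-1]; cv2.imwrite(f'pics/{n}2f.png',im); cv2.imwrite(f'pics/{n}2.png',cv2.resize(im[b[0]:b[1],b[2]:b[3]],None,fx=7,fy=7,interpolation=cv2.INTER_CUBIC))
print(get_obs()['t'])
```

```text
6.4 32.084299206569504 [-0.29957576 -0.40438814  8.01591649] [572.68679288 240.71191606 158.20722858] [572.9651669846926, 240.87760229554172, 157.23957828136002]
7.8333
```

View pics/side2.png

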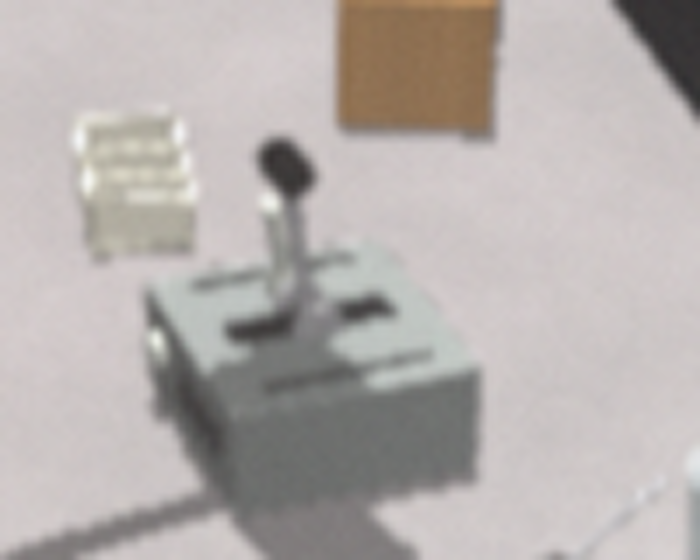

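View pics/top2.png

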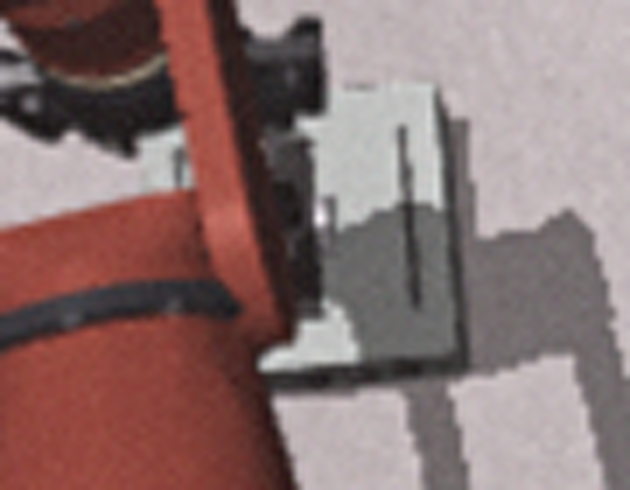

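Run:
```python
from station import *
from h import *
f=json.load(open('fit.json'))["f"]
A=[180,0,np.degrees(f[2])]
p=fr(f,np.array(flp(0,-195,36,0)))[0]; grip(60)
goto([float(p[0]),float(p[1]),280],A)
for n in ('side','top'):
    a=np.mean([get_image(n).astype(float) for _ in range(4)],0)[:,:,::-1]
    cv2.imwrite(f'pics/{n}3f.png',a)
    b=(130,210,270,350) if n=='side' else (150,220,225,295)
    cv2.imwrite(f'pics/{n}3.png',cv2.resize(a[b[0]:b[1],b[2]:b[3]].astype(np.uint8),None,fx=8,fy=8,interpolation=cv2.INTER_CUBIC))
print(get_obs()['t'])
```

```text
10.3417[ WARN:0@6.434] global loadsave.cpp:1063 imwrite_ Unsupported depth image for selected encoder is fallbacked to CV_8U.
```

View pics/side3.png

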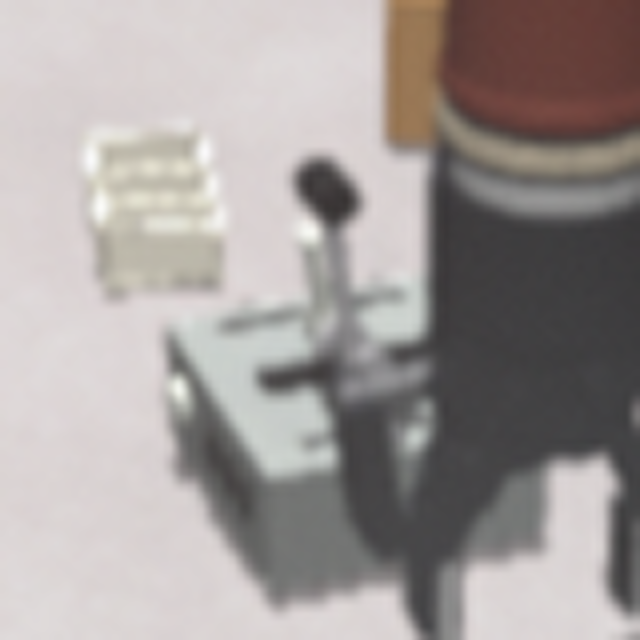

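View pics/top3.png

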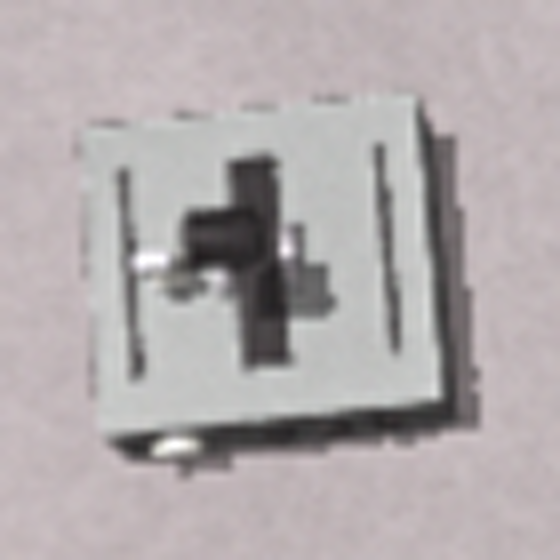

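View pics/top3f.png

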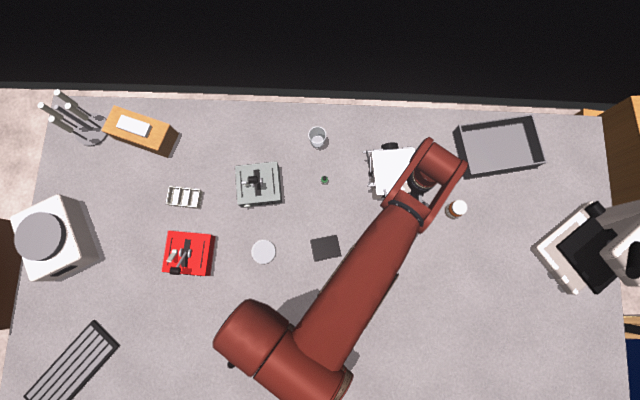

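```bash
cat > fit2.py <<'E'
from h import *
C=load()
S=lambda x,y:(280+x/7-.43,130+y/7-.43)
T=lambda x,y:(225+x/8-.44,150+y/8-.44)
U=lambda x,y:(270+x/8-.44,130+y/8-.44)
box=[("side",(-75,-80,72),S(165,415)),("side",(-75,80,72),S(80,287)),("side",(75,-80,72),S(410,365)),
("side",(-75,-80,0),S(170,528)),("side",(75,-80,0),S(405,480)),
("top",(75,80,72),T(82,122)),("top",(75,-80,72),T(418,95)),("top",(-75,80,72),T(100,430)),("top",(-75,-80,72),T(440,400))]
G=[("side",0,S(290,160)),("top",0,T(217,145)),("side",1,U(327,190)),("top",1,T(226,238))]
F=[("side",S(199,201)),("side",U(308,232)),("top",T(150,262))]
B=[("side",U(322,320)),("side",S(211,285))]
def res(q): # x y yaw a0 a1 fin r, per-cam pixel shifts
    sh={"side":q[7:9],"top":q[9:11]}
    e=[]
    P=lambda n,L:proj(C[n],fr(q,np.array(L,float)))[0]+sh[n]
    for n,L,p in box: e+=list((P(n,L)-p)/.8)
    for n,i,p in G: e+=list((P(n,lev(q[3+i],100,0))-p)/.5)
    for n,p in F: e+=list((P(n,lev(q[5],q[6],40))-p)/.5)
    for n,p in B: # point on fin line : perpendicular
        a=P(n,lev(q[5],0,40)); b=P(n,lev(q[5],q[6],40)); d=(b-a)/np.linalg.norm(b-a); w=p-a
        e.append((d[0]*w[1]-d[1]*w[0])/.4)
    e.append((q[3]-q[4]-.485)/.015); e+=list(q[7:]/1.)
    return np.array(e)
r=least_squares(res,[591,243,.14,.99,.51,.51,59,0,0,0,0],x_scale=[10,10,.1,.1,.1,.1,10,1,1,1,1],loss='soft_l1')
cov=np.linalg.inv(r.jac.T@r.jac)
print(np.round(r.x,3));print(np.round(np.sqrt(np.diag(cov)),3)); print('diff lever-fin',r.x[4]-r.x[5],np.sqrt(cov[4,4]+cov[5,5]-2*cov[4,5]))
print(np.round(r.fun,1))
E
python3 fit2.py
```

```text
[ 5.90259e+02  2.43768e+02  1.49000e-01  1.02300e+00  5.57000e-01
  5.41000e-01  5.74950e+01  2.13000e-01 -8.40000e-02  2.00000e-02
  3.09000e-01]
[3.156 3.325 0.012 0.021 0.018 0.03  2.293 0.729 0.5   0.897 0.804]
diff lever-fin 0.01636916362102603 0.02830646487031685
[-0.5  0.4 -1.5 -1.3  0.4  0.2 -1.1 -0.6  0.5 -1.5 -0.5  0.6 -0.  -0.7
 -0.2  1.3  0.8  0.3  0.3  0.6  0.4 -1.2 -0.5  0.8 -0.5  0.4 -0.2  0.3
 -0.3 -0.2  0.1 -0.4 -0.4 -1.  -1.2  0.2 -0.1  0.   0.3]
```

Run:
```python
from station import *
from h import *
C=load()
f=json.load(open('fit.json'))["f"]
p=fr(f,np.array(flp(0,-195,36,0)))[0]
obs={"side":(320+73/5-.4,200+246/5-.4),"top":(350+363/7-.43,130+487.5/7-.43)}
r=least_squares(lambda X:np.concatenate([proj(C[n],X)[0]-obs[n] for n in obs]),p); print(p,r.x,r.fun)
A=[180,0,float(np.degrees(f[2]))]
b=(p+r.x)/2
x,y=float(b[0]),float(b[1])
grip(60,30)
move_l([x,y,200],A,speed=150); move_l([x,y,128],speed=90)
print(get_obs()['wrist_force'])
grip(2,30)
o=get_obs(); print(o['t'],o['grip_width'],o['wrist_force'],o['tcp_pos'])
cv2.imwrite('pics/s4.png',cv2.resize(get_image('side')[200:310,320:430,::-1],None,fx=5,fy=5,interpolation=cv2.INTER_CUBIC))
```

```text
[ 536.42201482 -276.99715196  141.        ] [ 535.12183659 -278.79981221  143.99503836] [-0.3962929   0.09938396  0.06545286 -0.49947382]
[ 0.26248762 -0.26964181  0.88623019]
12.6833 10.966757055843106 [-4.61931812 -1.16300098  4.22659185] [ 534.31261383 -278.30130254  128.61906741]
```

View pics/s4.png

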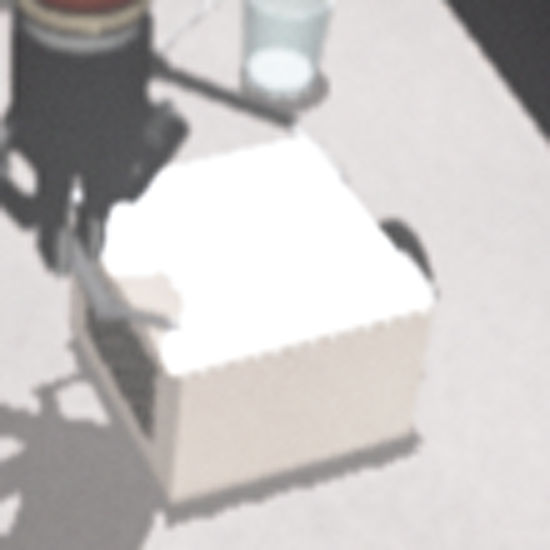

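Run:
```python
from station import *
from h import *
f=json.load(open('fit.json'))["f"]
H=lambda a:fr(f,np.array(flp(a,-195,36,0)))[0]
T0=np.array(get_obs()['tcp_pos']); T0[2]=128.3
json.dump(list(T0),open('T0.json','w'))
for a in np.linspace(0,f[3],9)[1:]:
    move_l([float(v) for v in T0+H(a)-H(0)],speed=70)
wait(.4)
o=get_obs(); print(o['t'],o['grip_width'],o['wrist_force'],o['tcp_pos'],T0+H(f[3])-H(0))
for n in ('side','top'):
    im=get_image(n)[:,:,::-1]; cv2.imwrite(f'pics/{n}5f.png',im)
    b=(170,310,310,440) if n=='side' else (120,215,350,445)
    cv2.imwrite(f'pics/{n}5.png',cv2.resize(im[b[0]:b[1],b[2]:b[3]],None,fx=5 if n=='side' else 6,fy=5 if n=='side' else 6,interpolation=cv2.INTER_CUBIC)[:600])
```

```text
16.1333 10.425794212589867 [-8.71707826 -0.1179692   6.61020975] [ 593.01216492 -270.91343642  240.57251797] [ 593.88626607 -271.04990468  237.56101372]
```

View pics/side5.png

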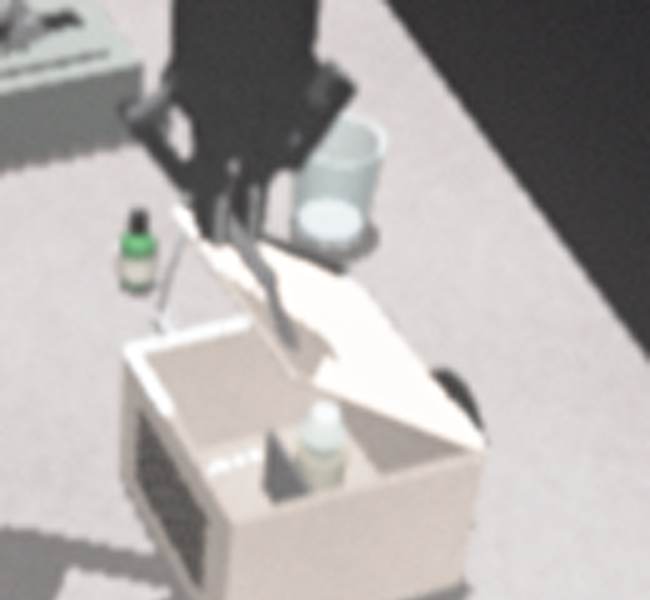

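View pics/top5.png

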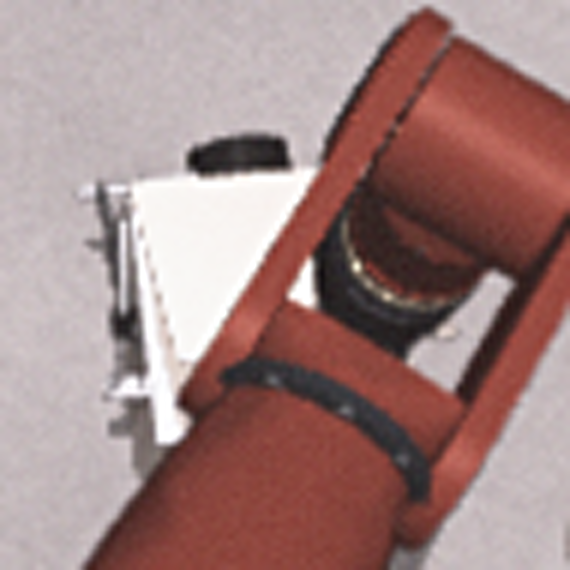

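Run:
```python
from h import *
C=load(); f=json.load(open('fit.json'))["f"]
k=9
for nm,img,(x0,y0,x1,y1) in (('arm','side0',(340,200,400,240)),('flap','side5f',(360,220,420,270)),('armtop','top0',(355,140,385,195))):
    big=cv2.resize(cv2.imread(f'pics/{img}.png')[y0:y1,x0:x1],None,fx=k,fy=k,interpolation=cv2.INTER_CUBIC)
    n=img.rstrip('05f')
    for a,col in ((.58,(255,0,0)),(.64,(0,0,255)),(.70,(0,255,0))):
        ls=[[(-145,-5,98),(0,-5,98)],[(-145,5,98),(0,5,98)]] if 'arm' in nm else [[(-166,0,-80),(0,0,-80)],[(-166,0,-80),(-166,0,80)]]
        for l in ls:
            P=proj(C[n],fr(f,np.array([flp(a,x,z,y) for x,z,y in l],float)))
            P=((P-[x0,y0]+.5)*k-.5).astype(int); cv2.line(big,tuple(map(int,P[0])),tuple(map(int,P[1])),col,1)
    cv2.imwrite(f'pics/cmp_{nm}.png',big)
```

```text
(no output)
```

View pics/cmp_arm.png

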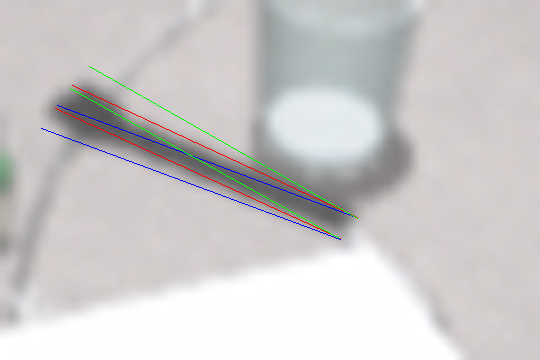

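View pics/cmp_flap.png

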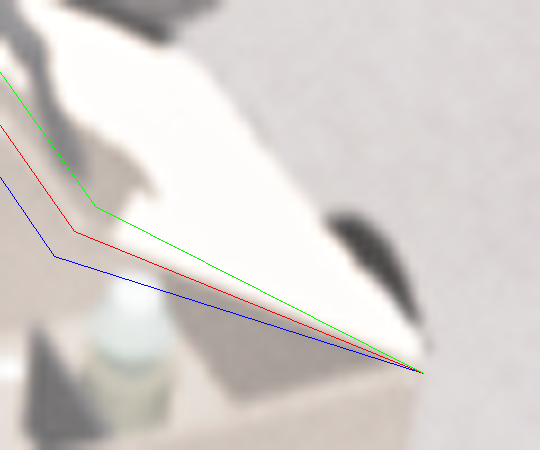

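View pics/cmp_armtop.png

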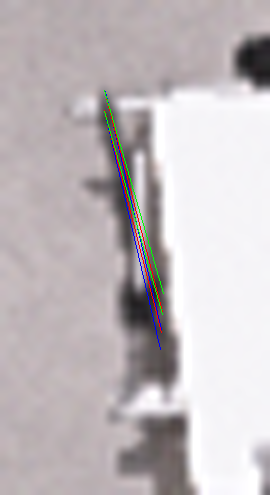

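Run:
```python
import cv2,numpy as np
im=cv2.imread('pics/side5f.png')
c=cv2.resize(im[225:268,358:412],None,fx=14,fy=14,interpolation=cv2.INTER_CUBIC).astype(float)
c=np.clip((c-130)*255/125,0,255)**2/255
cv2.imwrite('pics/flz.png',c.astype(np.uint8))
im=cv2.imread('pics/side0.png'); c=cv2.resize(im[200:230,340:388],None,fx=14,fy=14,interpolation=cv2.INTER_CUBIC); cv2.imwrite('pics/armz.png',c)
# sub-pixel strip centreline
g=cv2.cvtColor(im,cv2.COLOR_BGR2GRAY).astype(float)
P=[]
for x in range(354,378):
    yc=200+ (105+ (( (x-340+.5)*9)-80)*.4415)/9-.5
    ys=np.arange(int(yc)-5,int(yc)+7); w=np.clip(185-g[ys,x],0,None); w[w<25]=0
    P.append((x,(w*ys).sum()/w.sum())); 
P=np.array(P); print(np.round(P[:,1],1)); print(np.polyfit(P[:,0],P[:,1],1), np.polyfit(P[2:16,0],P[2:16,1],1))
from h import *
C=load(); f=json.load(open('fit.json'))["f"]
for a in (.58,.61,.64,.67):
    Q=proj(C['side'],fr(f,np.array([flp(a,-145,0,98),flp(a,-100,0,98),flp(a,-20,0,98)],float))); print(a,Q.round(1).tolist(),(Q[1]-Q[2])[1]/(Q[1]-Q[2])[0])
```

```text
[214.6 215.  215.4 215.7 216.3 216.6 217.  217.4 217.7 218.3 218.6 219.
 219.4 219.6 218.6 219.4 219.9 220.3 220.8 221.2 221.8 221.9 222.2 222.3]
[ 0.33056179 97.88889273] [  0.32431636 100.22679965]
0.58 [[345.1, 212.5], [355.8, 216.6], [374.0, 223.3]] 0.37291031757303433
0.61 [[345.9, 211.4], [356.4, 215.8], [374.1, 223.2]] 0.4164032927842421
0.64 [[346.7, 210.3], [357.0, 215.1], [374.2, 223.0]] 0.4622376857162304
0.67 [[347.5, 209.2], [357.6, 214.3], [374.3, 222.9]] 0.5106974928216601
```

View pics/flz.png

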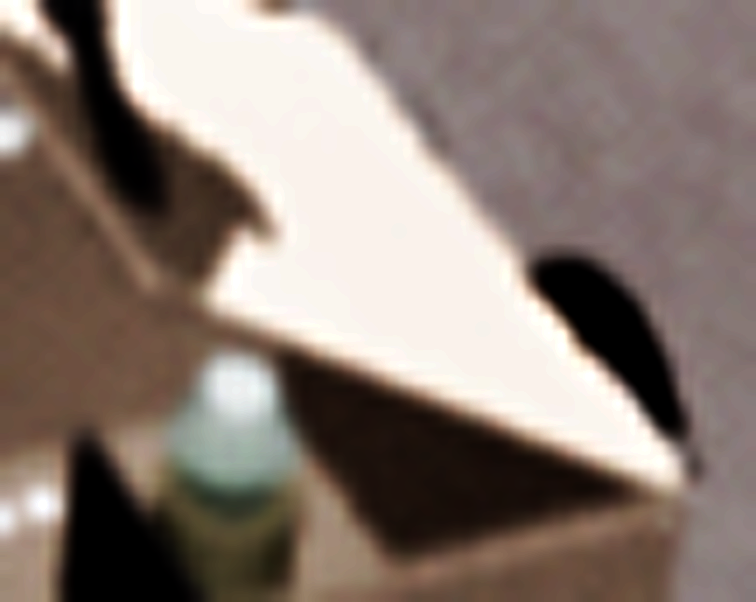

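View pics/armz.png

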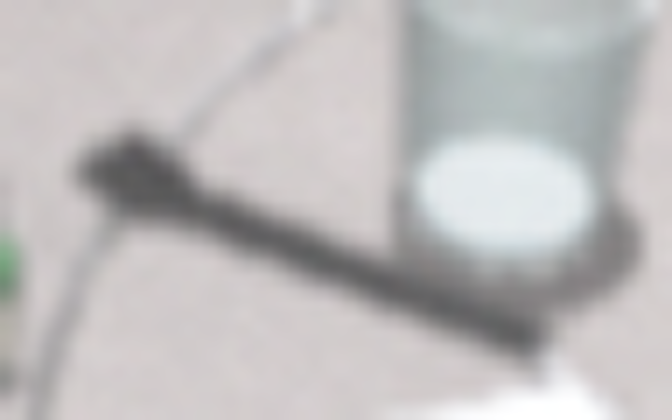

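Run:
```python
from station import *
from h import *
f=json.load(open('fit.json'))["f"]; T0=np.array(json.load(open('T0.json')))
H=lambda a:fr(f,np.array(flp(a,-195,36,0)))[0]
move_l([float(v) for v in T0+H(.60)-H(0)],speed=30)
wait(.6)
o=get_obs(); d=o['tcp_pos']-np.array([534.31,-278.3,128.62])
print(o['t'],o['grip_width'],o['wrist_force'],o['tcp_pos'],'angle',2*np.arcsin(np.linalg.norm(d)/2/198.3))
a=np.mean([get_image('side').astype(float) for _ in range(4)],0)[:,:,::-1].astype(np.uint8); cv2.imwrite('pics/side6f.png',a)
cv2.imwrite('pics/side6.png',cv2.resize(a[195:270,330:412],None,fx=8,fy=8,interpolation=cv2.INTER_CUBIC))
cv2.imwrite('pics/side6l.png',cv2.resize(a[130:210,280:350],None,fx=7,fy=7,interpolation=cv2.INTER_CUBIC))
```

```text
17.2417 10.571748412161087 [-9.1383159   1.13981109  6.24421847] [ 587.64849387 -271.60161632  235.24093207] angle 0.6116397684602927
```

View pics/side6.png

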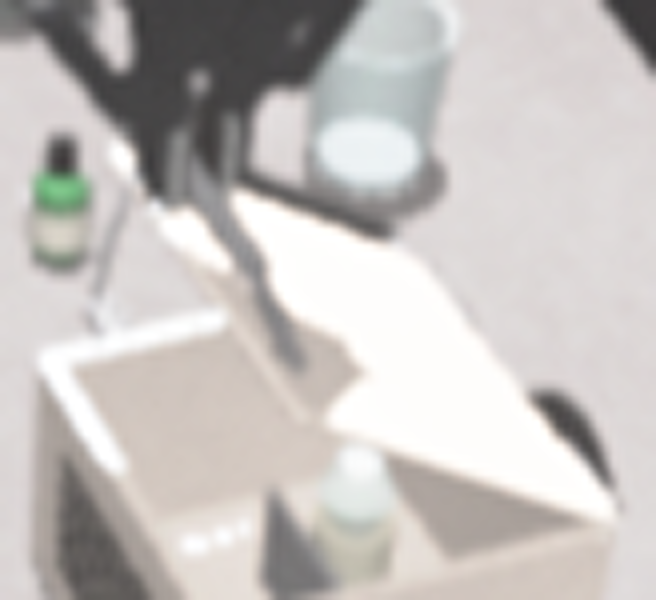

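View pics/side6l.png

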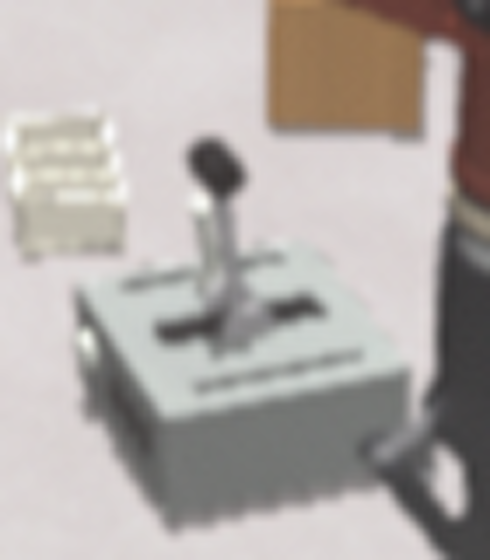

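Run:
```python
import cv2
a=cv2.imread('pics/side6f.png'); cv2.imwrite('pics/side6z.png',cv2.resize(a[212:232,355:385],None,fx=24,fy=24,interpolation=cv2.INTER_CUBIC))
```

```text
(no output)
```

View pics/side6z.png

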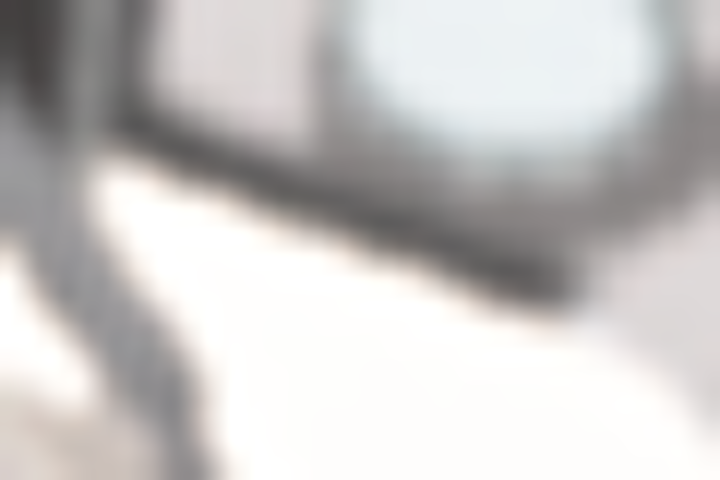

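```bash
python3 -c "
from station import *
wait(.5); print(get_obs()['grip_width'],get_obs()['qvel']); print(sign_off())"
```

```text
10.66102979644847 [ 0.0570638   0.02515733  0.02127241 -0.03018761  0.02151067 -0.04304996]
the job is handed in; nothing more can be done
None
```

I set the dimmer lever to the fin first, with the flap still shut. I then lifted the flap by its bar to the index arm and handed in at about 18 s while still holding it. `sign_off` gives no verdict, so these are my own last checks.

- **Lever:** pinched by its flat ends, swung to the fin, released and left standing. A fit to both cameras after release puts lever minus fin at +0.016 ± 0.028 rad; the limit is 0.09. In the last side picture it still leans like the fin.
- **Flap:** held in the fingers at about 0.61 rad, worked out from the arm's travel. The gripper reads 10.6 mm on the 12 mm bar and the arm is still.
- **Index arm:** my first estimate was 0.64 rad, but a closer look at the strip gave about 0.60, so I lowered the flap from 0.65 to 0.61. In the last side picture the flap's far edge and the arm are parallel to within about 0.015 rad; the limit is 0.08.
- **Disagreements:** the flap's near edge in that picture suggests about 0.59 rad. The arm also stopped about 3 mm higher than commanded on the first lift, but not on the final move. Both fit within the 0.08 limit.
- **Forces:** the wrist force stayed around 11 N or less at every reading.
- **Other things:** the arm touched nothing but the lever grip and the flap bar, as far as the pictures show. I did not measure the bystanders' or the indexes' positions again at the end.

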